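Index a weld section under the microscope and release it

ROBOT

A 7-joint arm with a two-finger parallel gripper is mounted at the origin on the work surface. World frame = base frame: x ahead of the robot, y to its left, z up, the work surface at z = 0. Lengths are in m, angles in rad, forces in N, time in s.
With the tool pointing down it reaches from about 0.35 to 0.9 m from the base axis. Payload 8.1 kg.
Tool frame: the origin (TCP) lies midway between the tips of the shut fingers; the grasp point (between the pads) lies 19 mm behind it; z points along the fingers, x is the direction in which the jaws open and shut, and the axes are right-handed (so a half turn about z gives the same grasp; the last joint's range is limited). The gripper opens to 92 mm and grips with 3 to 60 N. Pads are 19 mm wide; open, the fingers measure 130 mm over their backs; the gripper's body (75 mm by 190 mm) begins 47 mm behind the grasp point.
Start: joints at [-1.336, 0.434, 0.025, 1.573, -0.012, 1.134, -0.075], TCP at [0.207, 0.59, 0.227] pointing down, gripper open.
Joint ranges: [-2.62, 2.62], [-0.44, 2.09], [-1.27, 1.32], [0.08, 2.57], [-1.32, 4.46], [0.12, 2], [-2.74, 2.74]. Speed limits (rad/s): [2.22, 2.22, 3.01, 3.01, 3.14, 3.14, 3.14].

INTERFACE

Orientations are given as a rotation vector (axis times angle).
In Python, from cell import arm gives the robot as it stands. The module is installed in compiled form; this text tells all that it offers.
- The arm moves only by the tool play_rows, never from a script. Its argument "motion" is a list of rows, each a list of 7 numbers: the gripper's target within -1 to 1 (fully open at 1, half-way at 0, shut at -1), then the shift along the tool's x, y, z in mm, then the turn, a rotation vector about the tool's x, y, z in rad. In form: [[claw, tx, ty, tz, ax, ay, az], ...]. A call has 1 to 10 rows; each row is the pose to reach, as a shift and turn from the pose measured when the call began, along the tool's axes at that moment; what a row does not reach only later rows make up. A row lasts 1/10 s, in which the tool goes at most 50 mm and 8.59 degrees, less where a joint would pass 70% of its speed; a pose out of reach is approached as far as the arm can. A call with a gripper value outside its range is refused whole. The fingers move at their own pace and stop on an object; "force" is the grip in N (left out, the last holds). Time passes only in rows, so rows that repeat a pose let the fingers close. It gives the time, the measured TCP pose, the force and the opening at its end, in the units of the state.
- arm.observe(): the state, without advancing time (a new reading comes with each control period).
- arm.get_image(name): name is "side" or "top"; returns a dict with "img" (480x640x3 uint8, blue, green, red), "depth" (480x640 float32, m along the optical axis (not along the pixel's ray), 0 where there is no reading), "K" (3x3 intrinsics, pixels), "rvec" (rotation vector, rad) and "tvec" (3), from world to camera coordinates, as OpenCV has them. Camera axes: x right, y down, z forward; pixel columns grow to the right and rows downward; lengths in m; the calibration is good to about 2 mm. A picture is of the moment at which its call begins.
- arm.sign_off(): hands the job in, once; it reports no verdict.
Trained networks look in a picture, given as the dict that the camera call returned (one of the last four; its "shot" number tells which), for a name from the list of things; names that differ only in an ending like _2 or _b are one class to them, and where a whole thing is asked for, a point or a joint stands for the part that bears it (a point fixed in the world has none). Each returns a list of dicts, best first, with "score" (0 to 1); they miss things now and then, are a little off and sometimes report something else, mostly with a low value. They report only what shows in the picture. A call takes as long as a camera call. They do not tell look-alikes from the thing itself.
- arm.look_for(picture, query): "box" ([left, top, width, height] as shares, 0 to 1, of the picture: columns of its width, rows of its height, round what is visible of it).
The state is a dict: "clock": time; "joints": joint angles; "dq": joint speeds; "joint_efforts": joint torques, N m; "position": TCP position; "ee_rot": TCP orientation; "force": force on the tool from outside, world axes, zero at the start; "ft_torque": the same for the moment, N m; "width": opening from 0.0 (shut) to 1.0 (fully open).
Only numpy, scipy, OpenCV 4.12 (cv2) and the standard library are available. Lean on these libraries where they do the work, as an engineer would, in place of code of your own. Each camera call takes 0.05 s, during which the arm holds its last target. There are 200 camera calls.

TASK

A weld section lies in the carriage of the microscope's indexing slide, at the loading station. Swing the toggle clamp over centre down onto it, push the carriage along the rails until it clicks into the next station under the microscope, and press the shutter button right down to take the picture. Then push the carriage on until it clicks into the last station and swing the clamp fully open so the section can be taken out; keep the section clamped whenever the carriage travels, leave it lying in its nest, and do not knock the microscope or disturb the other things on the bench.

Things in the scene. Friction and masses are not known exactly. Their poses are not given: they have to be found in the camera images.
- slide: Fixed indexing slide: base plate 470 mm long (own y), own x from -125 to +60 mm, 12 mm thick, two rails along y. Origin at bench height, mid-length, under the line the section travels on; x points away from the robot, y to the robot's left; turned by up to 0.15 rad. Notched strip, top 20 mm high, at x = -97 mm. Stations: carriage centre at y = +150 (loading), 0 (microscope), -150 mm (last).
- carriage: Aluminium carriage, own x -115 to +45 mm, own y -60 to +60 mm, flat top 50 mm above the bench. Origin at bench height on the section's line, mid-length; axes as the slide's. Under its near edge (x -115 to -78 mm) a dark housing reaches down to 22 mm, giving plain upright end faces 28 mm high to push on. Nest and toggle clamp stand on top, within 25 mm of its x axis.
- travel (a joint): Carriage travel in m: 0 loading station, 0.15 under the microscope, 0.30 last station; grows towards the slide's -y. At each station a spring ball drops into an 8 mm wide V notch, centres the carriage from within about 3 mm, and needs about 10 N to push out; in between, 1 to 2 N moves it and it stays where left. Stops at -0.008 and 0.308.
- push_face (a point): Point on the carriage's left (+y) end face, 90 mm nearer the robot than the section's line, 36 mm above the bench: the place to push the carriage to the right with the fingertips (keep the fingertips above 22 mm there).
- handle (a joint): Clamp handle angle in rad: 0 = level, pointing to the robot (locked past centre, on its stop); grows as its end is lifted up and over; 1.45 = upright, fully open, on its stop. Dead centre at about 0.1: it takes 2 to 4 N at the grip to pass it either way, and below it the handle springs onto the stop. When open it stays where left (1 to 2 N moves it).
- handle_pivot (a point): Centre of the handle's pivot on the carriage: own x = -103 mm, on the carriage's centre line, 90 mm above the bench. The handle turns about the slide's y axis through it.
- handle_grip (a point): Point on the handle's centre line, 65 mm from the pivot. The black grip is a straight bar 16 mm wide (along slide y), 11 mm thick, 24 to 90 mm from the pivot. At handle angle h the point lies 65 cos h mm from the pivot towards the robot (slide -x) and 65 sin h mm above it.
- clamp_angle (a joint): Angle in rad of the clamping arm, driven by the handle through a link: about 0 (up to 0.05) = level, rubber tip on the section; about 1.6 = upright, fully open (1.1 when the handle is at 1.1). The open arm stands 38 mm beyond the handle's pivot, its top about 140 mm above the bench. Only the handle brings it over centre.
- clamp_arm: The steel clamping arm itself with its rubber-tipped spindle. Origin at its pivot on the carriage: own x of the carriage = -65 mm, 82 mm above the bench; the tip is 43 mm out along the arm.
- section: Flat steel weld section 80 x 30 x 12 mm, about 0.22 kg, in the carriage's nest (walls 5 mm high, 1.5 mm play on each side), its long side along the carriage's x. Origin at the centre of its underside, 50 mm above the bench. The clamp's rubber tip presses on it 22 mm nearer the robot than its middle.
- microscope: Video microscope fixed over the middle station: 28 mm column 135 mm beyond the section's line, white focus block, black upright tube with a ring light of 58 mm diameter, lower end 141 mm above the bench, top 340 mm. Origin and axes are the slide's; tube axis at own x = +18 mm, y = 0; nothing of it lies nearer than own x = -12 mm.
- shutter_top (a point): Centre of the top of the grey round shutter button (28 mm diameter) when up, 52 mm above the bench. It stands 10 mm proud of its collar on a fixed white box 85 x 65 x 30 mm, to the left or to the right of the slide.
- shutter (a joint): How far the shutter button is pressed, in m: 0 = up, 0.006 = right down, which takes 5 N. It springs back.
- tray: Bystander: grey open tray 110 x 90 x 22 mm holding three round black mounts, on the other side of the slide from the shutter box. Origin at the centre of its underside.
- bottle: Bystander: white bottle, 56 mm diameter, 150 mm tall, left of the slide's end. Origin at the centre of its underside.
- jar: Bystander: glass jar with a steel cap, 60 mm diameter, 70 mm tall, right of the slide's end. Origin at the centre of its underside.
Mind the look-alikes: they are no part of the job. What is meant by the section is not green, purple or turquoise, and is the larger of those in its own colour.

How it is judged:
By the outcome, as a careful person would: the job done as asked, in the order asked, and still so for the second after the job is handed in, with the robot touching nothing.
It also fails if it takes over 67 s, if anything falls off the work surface, if the arm or the gripper's body presses on something with over 40 N, if the wrist force passes 120 N, or if a joint passes its speed limit or range.

## Working session

There is one attempt and no reset: what is moved stays moved. The work goes in short steps, Python scripts to look and compute and a tool call to move; the robot and the scene stay as the last step left them, time stands still between calls to the robot, and variables do not carry over. Pictures are saved under pics/ and viewed, on a budget of 10 in all, crops included, one or two more only if the job needs it, and the job is handed in when it is done.

Besides the shell and the picture viewer there is one more tool, called after "Call:" as name([rows], argument=value, ...), one row to a line, values as JSON. play_rows: Moves the arm, as the interface text tells. Its arguments: {"type":"object","properties":{"motion":{"type":"array"},"force":{"type":"number"}},"required":["motion"]}

```bash
mkdir -p pics
cat > h.py <<'E'
import numpy as np, cv2
from cell import arm
R=lambda v: cv2.Rodrigues(np.array(v,float))[0]
def world(p,u,v,z=None):
    """pixel -> world via depth, or by plane z"""
    K=p["K"];Rm=R(np.ravel(p["rvec"]));t=np.ravel(p["tvec"])
    ray=np.linalg.inv(K)@[u,v,1]
    c=-Rm.T@t; d=Rm.T@ray
    s=p["depth"][int(v),int(u)] if z is None else (z-c[2])/d[2]
    return c+s*d
def pix(p,X):
    return cv2.projectPoints(np.array(X,float).reshape(-1,1,3),np.ravel(p["rvec"]),np.ravel(p["tvec"]),p["K"],None)[0].reshape(-1,2)
def cloud(p):
    K=p["K"];Rm=R(np.ravel(p["rvec"]));t=np.ravel(p["tvec"])
    v,u=np.mgrid[:480,:640];d=p["depth"]
    P=np.stack([(u-K[0,2])/K[0,0]*d,(v-K[1,2])/K[1,1]*d,d],-1)
    W=(P-t)@Rm; W[d<=0]=np.nan
    return W
E
python3 - <<'E'
from h import *
s=arm.observe(); print({k:np.round(v,3) for k,v in s.items()})
for n in("top","side"):
    p=arm.get_image(n); cv2.imwrite(f"pics/{n}0.png",p["img"])
    print(n,"cam",-R(np.ravel(p["rvec"])).T@np.ravel(p["tvec"]))
    for q in["slide","carriage","section","handle","clamp_arm","microscope","shutter","tray","bottle","jar"]:
        for r in arm.look_for(p,q)[:3]:
            b=np.array(r["box"])*[640,480,640,480]; print(q,round(r["score"],2),b.round())
    np.savez(f"{n}0.npz",**{k:np.array(v) for k,v in p.items()})
E
```

```text
{'clock': np.float64(0.0), 'joints': array([-1.336,  0.435,  0.025,  1.574, -0.012,  1.134, -0.075]), 'dq': array([-0.   , -0.001, -0.   , -0.   , -0.001,  0.002, -0.001]), 'joint_efforts': array([ 1.0000e-03, -6.6789e+01,  9.8500e-01, -3.1443e+01, -6.0000e-02,
        4.3000e-02,  0.0000e+00]), 'position': array([0.207, 0.589, 0.226]), 'ee_rot': array([ 2.563e+00,  1.816e+00, -2.000e-03]), 'force': array([-0.362,  0.373, -0.323]), 'ft_torque': array([0.024, 0.017, 0.009]), 'width': np.float64(1.003)}
top cam [0.45472709 0.00230094 1.0854691 ]
slide 0.88 [210. 105. 230. 200.]
slide 0.56 [455. 263.  52.  56.]
carriage 0.66 [223. 210.  65.  92.]
carriage 0.16 [456. 265.  48.  55.]
section 0.91 [292. 329.  19.  36.]
section 0.71 [247. 149.  23.  31.]
section 0.68 [241. 216.  19.  39.]
handle 0.7 [246. 275.  10.  32.]
clamp_arm 0.5 [246. 241.   8.  34.]
microscope 0.63 [290. 103.  62. 126.]
shutter 0.65 [133. 266.  12.  13.]
tray 0.64 [455. 264.  53.  56.]
bottle 0.81 [101. 204.  46.  30.]
jar 0.95 [482. 200.  35.  32.]
side cam [0.32047751 0.74194699 0.85956613]
slide 0.78 [227. 105. 145. 230.]
carriage 0.66 [260. 250.  94.  69.]
section 0.95 [263. 265.  42.  21.]
section 0.63 [352. 314.  38.  32.]
section 0.62 [382. 278.  36.  11.]
handle 0.63 [322. 247.  30.  36.]
clamp_arm 0.8 [297. 250.  30.  27.]
microscope 0.83 [232. 102.  80. 154.]
microscope 0.2 [258. 247.  96.  73.]
microscope 0.2 [269. 377.  15.  12.]
shutter 0.47 [269. 375.  16.  19.]
tray 0.73 [364. 157.  45.  30.]
bottle 0.9 [196. 339.  37.  67.]
bottle 0.47 [366. 159.  44.  30.]
jar 0.96 [332. 128.  17.  34.]
```

View pics/top0.png

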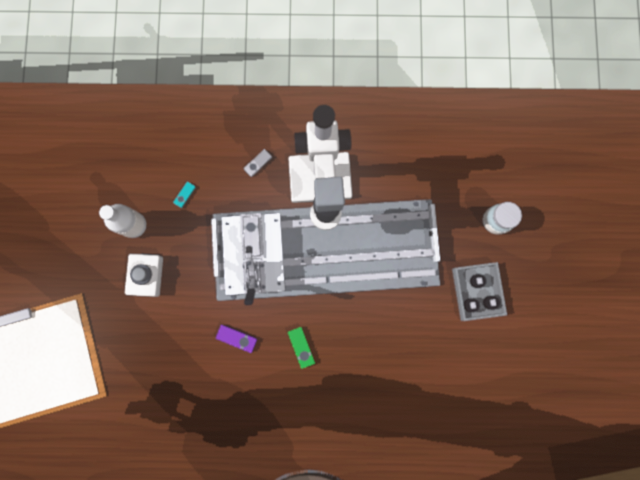

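View pics/side0.png

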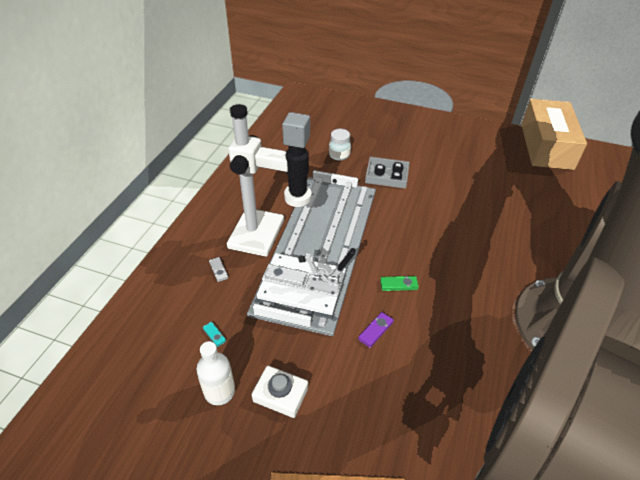

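The section is the grey part in the carriage nest, at about (250,235) in the top picture. The look-alikes there are green (301,347), purple (237,338), turquoise (184,195) and a small grey one (258,162). The shutter box is on the left at (143,273), and the clamp handle is at (250,290).

Run:
```python
from h import *
p=dict(np.load("top0.npz")); W=cloud(p); img=p["img"]
v,u=np.mgrid[:480,:640]
def rect(lo,hi,box,name):
    m=(W[...,2]>lo)&(W[...,2]<hi)&(u>box[0])&(u<box[2])&(v>box[1])&(v<box[3])
    n,l,st,_=cv2.connectedComponentsWithStats(m.astype(np.uint8)); k=1+np.argmax(st[1:,4]); m=l==k
    q=W[m]; r=cv2.minAreaRect((q[:,:2]*1000).astype(np.float32)); print(name,m.sum(),np.round(r[0],1),np.round(r[1],1),round(r[2],2),"z",np.median(q[:,2]).round(4)); return q
rect(.006,.1,(200,190,450,310),"base+carr")
rect(.043,.056,(200,190,300,310),"carrtop")
rect(.022,.04,(115,245,170,305),"box")
rect(.045,.06,(115,245,170,305),"button")
rect(.01,.04,(445,255,520,330),"tray")
c=img[180:320,190:330]; c=cv2.resize(c,None,fx=4,fy=4,interpolation=cv2.INTER_CUBIC)
ps=dict(np.load("side0.npz")); d=cv2.resize(ps["img"][230:350,230:370],None,fx=4,fy=4,interpolation=cv2.INTER_CUBIC)
# slide lines: strip edges in picture
o=np.zeros((560,800,3),np.uint8); cc=cv2.resize(c,(400,400)); dd=cv2.resize(d,(400,343)); o[:400,:400]=cc; o[:343,400:]=dd
cv2.imwrite("pics/crop1.png",o[:400])
# handle tip
m=(W[...,2]>.1)&(u>225)&(u<275)&(v>230)&(v<310)
q=W[m]; i=np.argsort(-q[:,2])[:5]; print(q[i].round(3)); 
for name,b in(("handle",(246,275,10,32)),):
    s=W[275:307,246:256].reshape(-1,3); s=s[s[:,2]>.09]; print(s.mean(0), s.min(0), s.max(0))
print(world(p,140,273,.052))
```

```text
base+carr 18422 [581.4 -32.1] [185.7 477.8] 4.54 z 0.0144
carrtop 3395 [566.2 120.7] [162.5 120.6] 4.55 z 0.0502
box 949 [521.7 350.8] [66.1 85.3] 87.39 z 0.0293
button 156 [520.3 351.6] [28.1 29.2] 61.75 z 0.0511
tray 935 [ 495.2 -351.9] [110.   93.5] 8.22 z 0.0222
[[0.468 0.109 0.176]
 [0.466 0.109 0.176]
 [0.465 0.116 0.176]
 [0.465 0.109 0.175]
 [0.47  0.109 0.175]]
[0.48265765 0.11379236 0.13724183] [0.46100201 0.10488615 0.0901067 ] [0.51766434 0.12772884 0.17619906]
[0.5219317  0.34790347 0.052     ]
```

View pics/crop1.png

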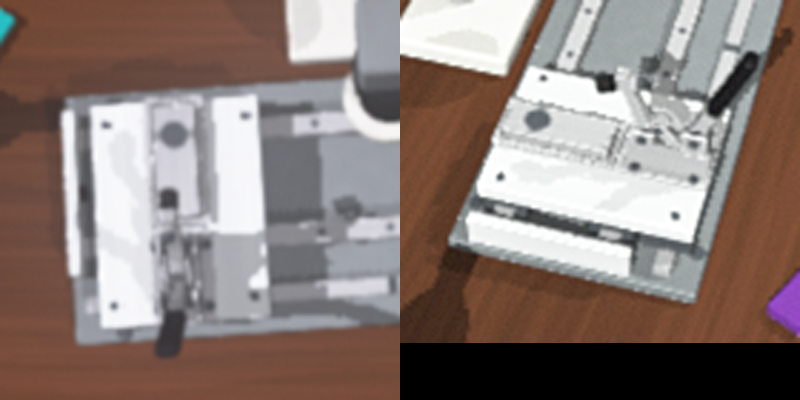

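The geometry agrees with the given sizes. Carriage yaw is about 0.079 rad, the handle stands at about 1.2 rad and the button top is at z = 0.051. Next I work out the approach to the grip.

```bash
cat >> h.py <<'E'
YAW=.0793; ex=np.array([np.cos(YAW),np.sin(YAW),0]); ey=np.array([-np.sin(YAW),np.cos(YAW),0]); ez=np.array([0,0,1.])
O=np.array([.613,-.0263,0])          # slide origin
def S(x,y,z): return O+(x*ex+y*ey+z*ez)/1000   # slide mm -> world
def Rt(tilt=0): # tool x along slide +y, z down
    return np.column_stack([ey,ex,-ez])
def rel(P,Rg=None,s=None):
    s=s or arm.observe(); R0=R(s["ee_rot"]); Rg=Rt() if Rg is None else Rg
    return (R0.T@(np.array(P)-s["position"])*1000).round(1), cv2.Rodrigues(R0.T@Rg)[0].ravel().round(3)
def grip(y,h,r=65,up=0): # TCP for grasp point on handle, tool down
    return S(-103-r*np.cos(h),y,90+r*np.sin(h)-19+up)
def st():
    s=arm.observe(); d=(s["position"]-O); print("t",round(float(s["clock"]),2),"slide xyz",(np.array([d@ex,d@ey,d[2]])*1000).round(1),"F",s["force"].round(1),"w",round(float(s["width"]),3),"rot",rel(s["position"],s=s)[1]); return s
E
python3 - <<'E'
from h import *
st(); print(np.linalg.det(Rt())); print(rel(grip(150,1.2,up=100)),rel(grip(150,1.2))); print(grip(150,1.2))
E
```

```text
t 1.1 slide xyz [-355.8  646.2  226.7] F [-0.5  0.1 -0.3] w 1.003 rot [-0.    -0.    -0.417]
1.0
(array([-360.8,  410.6,   -4.9]), array([-0.   , -0.   , -0.417])) (array([-360.8,  410.6,   95.1]), array([-0.   , -0.   , -0.417]))
[0.47496191 0.11320345 0.13158254]
```

Call:
play_rows([
  [0, -361, 411, -5, 0, 0, -0.417],
  [0, -361, 411, -5, 0, 0, -0.417],
  [0, -361, 411, -5, 0, 0, -0.417],
  [0, -361, 411, -5, 0, 0, -0.417],
  [0, -361, 411, -5, 0, 0, -0.417],
  [0, -361, 411, -5, 0, 0, -0.417],
  [0, -361, 411, -5, 0, 0, -0.417],
  [0, -361, 411, -5, 0, 0, -0.417],
  [0, -361, 411, -5, 0, 0, -0.417],
  [0, -361, 411, -5, 0, 0, -0.417],
], force=15)

```text
clock: 2.1
position: [0.4529, 0.152, 0.2317]
ee_rot: [2.132, 2.308, 0.002]
force: [0.7, 0.7, -0.5]
width: 0.504
```

Run:
```python
from h import *
st(); print(rel(grip(150,1.2,up=100)),rel(grip(150,1.2)))
```

```text
t 2.1 slide xyz [-145.4  190.4  231.7] F [ 0.7  0.7 -0.5] w 0.504 rot [ 0.001 -0.001 -0.   ]
(array([-40.4,  18.9,   0.1]), array([ 0.001, -0.001, -0.   ])) (array([-40.5,  18.8, 100.1]), array([ 0.001, -0.001, -0.   ]))
```

Call:
play_rows([
  [0, -40, 19, 0, 0, 0, 0],
  [0, -40, 19, 0, 0, 0, 0],
  [0, -40, 19, 20, 0, 0, 0],
  [0, -40, 19, 45, 0, 0, 0],
  [0, -40, 19, 70, 0, 0, 0],
  [0, -40, 19, 90, 0, 0, 0],
  [0, -40, 19, 100, 0, 0, 0],
  [0, -40, 19, 100, 0, 0, 0],
])

```text
clock: 2.9
position: [0.4743, 0.1138, 0.1308]
ee_rot: [-2.131, -2.307, 0.001]
force: [-0.5, 0.2, 0.8]
width: 0.497
```

Run:
```python
from h import *
st(); p=arm.get_image("top"); ps=arm.get_image("side")
a=cv2.resize(p["img"][200:320,190:310],(400,400)); b=cv2.resize(ps["img"][190:310,270:390],(400,400)); cv2.imwrite("pics/g1.png",np.hstack([a,b]))
```

```text
t 2.9 slide xyz [-127.1  150.7  130.8] F [-0.5  0.2  0.8] w 0.497 rot [-0.001  0.     0.   ]
```

View pics/g1.png

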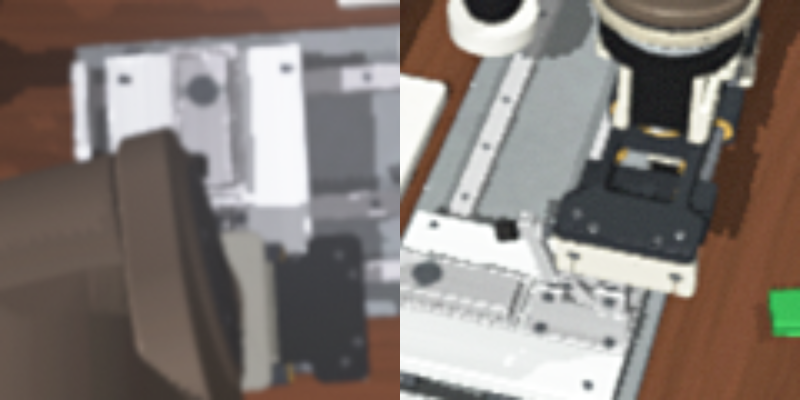

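The gripper sits over the handle, which it hides, and the clamp arm beyond stays clear. I close on the grip.

Call:
play_rows([
  [-1, 0, 0, 0, 0, 0, 0],
  [-1, 0, 0, 0, 0, 0, 0],
  [-1, 0, 0, 0, 0, 0, 0],
  [-1, 0, 0, 0, 0, 0, 0],
  [-1, 0, 0, 0, 0, 0, 0],
], force=15)

```text
clock: 3.5
position: [0.4757, 0.1132, 0.1326]
ee_rot: [2.131, 2.306, 0.002]
force: [-0.5, -4.0, 4.2]
width: 0.171
```

Run:
```python
from h import *
s=st()
for h in np.arange(1.1,-.01,-.1): print(round(h,1),rel(grip(150.7,h),s=s)[0])
```

```text
t 3.5 slide xyz [-125.9  150.   132.6] F [-0.5 -4.   4.2] w 0.171 rot [ 0.002 -0.    -0.   ]
1.1 [ 0.7 -6.6  3.7]
1.0 [  0.7 -12.3   6.9]
0.9 [  0.7 -17.6  10.7]
0.8 [  0.7 -22.5  15. ]
0.7 [  0.7 -26.9  19.7]
0.6 [  0.7 -30.8  24.9]
0.5 [  0.7 -34.2  30.4]
0.4 [  0.7 -37.1  36.3]
0.3 [  0.7 -39.3  42.4]
0.2 [  0.7 -40.9  48.7]
0.1 [  0.7 -41.9  55.1]
-0.0 [  0.7 -42.3  61.6]
```

Call:
play_rows([
  [-1, 0, -6.6, 3.7, 0, 0, 0],
  [-1, 0, -12.3, 7, 0, 0, 0],
  [-1, 0, -17.6, 10.7, 0, 0, 0],
  [-1, 0, -22.5, 15, 0, 0, 0],
  [-1, 0, -27, 19.7, 0, 0, 0],
  [-1, 0, -31, 25, 0, 0, 0],
  [-1, 0, -34, 30.4, 0, 0, 0],
  [-1, 0, -37, 36, 0, 0, 0],
  [-1, 0, -39, 42, 0, 0, 0],
  [-1, 0, -41, 49, 0, 0, 0],
])

```text
clock: 4.5
position: [0.4341, 0.1098, 0.0829]
ee_rot: [2.132, 2.307, 0.0]
force: [0.1, -3.9, 5.2]
width: 0.171
```

Run:
```python
from h import *
s=st()
for h in np.arange(.2,-.11,-.05): print(round(h,2),rel(grip(150,h),s=s)[0])
```

```text
t 4.5 slide xyz [-167.5  149.8   82.9] F [ 0.1 -3.9  5.2] w 0.171 rot [ 0.001  0.    -0.001]
0.2 [ 0.2  0.8 -1. ]
0.15 [0.2 0.3 2.2]
0.1 [ 0.2 -0.1  5.4]
0.05 [ 0.2 -0.4  8.7]
0.0 [ 0.2 -0.5 11.9]
-0.05 [ 0.2 -0.4 15.2]
-0.1 [ 0.2 -0.2 18.4]
```

Call:
play_rows([
  [-1, 0, 0, 4, 0, 0, 0],
  [-1, 0, -0.3, 8, 0, 0, 0],
  [-1, 0, -0.5, 11, 0, 0, 0],
  [-1, 0, -0.5, 13, 0, 0, 0],
  [-1, 0, -0.5, 14, 0, 0, 0],
  [-1, 0, -0.5, 14, 0, 0, 0],
])

```text
clock: 5.1
position: [0.433, 0.1096, 0.0687]
ee_rot: [-2.132, -2.307, 0.001]
force: [-4.0, -1.9, -1.7]
width: 0.172
```

Run:
```python
from h import *
s=st()
```

```text
t 5.1 slide xyz [-168.7  149.7   68.7] F [-4.  -1.9 -1.7] w 0.172 rot [-0.001  0.    -0.001]
```

Call:
play_rows([
  [0, 0, 0, 0, 0, 0, 0],
  [0, 0, 0, 0, 0, 0, 0],
  [0, 0, 0, 0, 0, 0, 0],
  [0, 0, 0, -40, 0, 0, 0],
  [0, 0, 0, -90, 0, 0, 0],
  [-1, 60, 0, -130, 0, 0, 0],
  [-1, 110, 20, -130, 0, 0, 0],
  [-1, 110, 60, -130, 0, 0, 0],
  [-1, 110, 78, -130, 0, 0, 0],
  [-1, 110, 78, -130, 0, 0, 0],
])

```text
clock: 6.1
position: [0.5047, 0.2266, 0.1986]
ee_rot: [2.131, 2.307, 0.001]
force: [-1.1, -1.0, -0.3]
width: 0.113
```

Run:
```python
from h import *
st(); p=arm.get_image("top"); ps=arm.get_image("side")
a=cv2.resize(p["img"][200:320,190:310],(400,400)); b=cv2.resize(ps["img"][230:350,230:350],(400,400)); cv2.imwrite("pics/g2.png",np.hstack([a,b]))
W=cloud(ps); q=W[np.isfinite(W[...,0])]; d=q-O; L=np.c_[d@ex,d@ey,d[:,2]]*1000
m=(L[:,2]>15)&(L[:,2]<45)&(L[:,1]>214)&(L[:,1]<245)&(L[:,0]>-125)&(L[:,0]<60); k=L[m]; print("end bar x",k[:,0].min(),k[:,0].max(),"z",k[:,2].max(),len(k))
m=(abs(L[:,1]-150)<12)&(L[:,0]<-120)&(L[:,0]>-210)&(L[:,2]>50)&(L[:,2]<190); k=L[m]; print("handle",len(k),k.min(0),k.max(0))
m=(abs(L[:,1]-150)<30)&(L[:,0]<-30)&(L[:,0]>-125)&(L[:,2]>60)&(L[:,2]<190); k=L[m]; print("clamp",len(k),k.max(0))
```

```text
t 6.1 slide xyz [-87.9 260.7 198.6] F [-1.1 -1.  -0.3] w 0.113 rot [ 0.002  0.    -0.   ]
end bar x -123.55844825823775 55.95444092702184 z 43.737570182603065 678
handle 282 [-193.91110473  142.13093657   84.79966492] [-120.20429389  160.02816948  100.09223489]
clamp 335 [-81.77869653 166.6730741  101.91389069]
```

View pics/g2.png

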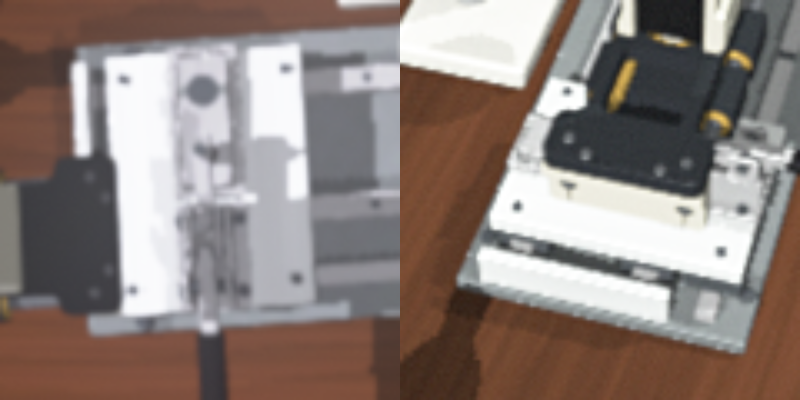

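The picture shows the handle level and the clamp arm down on the section. For the push I tilt the tool so the gripper body clears the clamp.

```bash
cat >> h.py <<'E'
def Rtl(a): # tilted about slide x: z down and towards -y
    z=-np.sin(a)*ey-np.cos(a)*ez; x=np.cos(a)*ey-np.sin(a)*ez
    return np.column_stack([x,np.cross(z,x),z])
E
python3 - <<'E'
from h import *
p=dict(np.load("side0.npz")); W=cloud(p); q=W[np.isfinite(W[...,0])]; d=q-O; L=np.c_[d@ex,d@ey,d[:,2]]*1000
for x in range(-125,60,20):
    m=(L[:,1]>218)&(L[:,1]<245)&(abs(L[:,0]-x)<10); print(x,L[m][:,2].max().round(1) if m.any() else None)
s=st()
for P in [S(-92,255,150),S(-92,255,36),S(-92,240,36)]: print(rel(P,Rtl(.3),s))
E
```

```text
-125 18.0
-105 23.6
-85 39.8
-65 43.1
-45 41.6
-25 42.0
-5 42.4
15 41.5
35 42.1
55 15.8
t 6.2 slide xyz [-90.8 259.5 198.2] F [ 0.2  0.6 -0.2] w 0.03 rot [-0.001  0.001 -0.001]
(array([-4.5, -1.1, 48.2]), array([-0.002, -0.299, -0.001]))
(array([ -4.4,  -0.9, 162.2]), array([-0.002, -0.299, -0.001]))
(array([-19.4,  -0.9, 162.2]), array([-0.002, -0.299, -0.001]))
```

Call:
play_rows([
  [-1, -9, -7, 20, 0, -0.15, 0],
  [-1, -9, -7, 48, 0, -0.3, 0],
  [-1, -9, -7, 48, 0, -0.3, 0],
  [-1, -9, -7, 80, 0, -0.3, 0],
  [-1, -9, -7, 110, 0, -0.3, 0],
  [-1, -9, -7, 140, 0, -0.3, 0],
  [-1, -9, -7, 160, 0, -0.3, 0],
  [-1, -9, -7, 162, 0, -0.3, 0],
  [-1, -9, -7, 162, 0, -0.3, 0],
], force=40)

```text
clock: 7.1
position: [0.495, 0.2151, 0.0367]
ee_rot: [1.974, 2.134, -0.301]
force: [0.3, 0.7, -0.2]
width: 0.005
```

Run:
```python
from h import *
s=st(); y0=(s["position"]-O)@ey*1000
for y in (235,230,225,220,80,75,70): print(y,rel(S(-97,y,36),Rtl(.3),s)[0])
```

```text
t 7.1 slide xyz [-98.5 249.9  36.7] F [ 0.3  0.7 -0.2] w 0.005 rot [-0.002  0.301 -0.001]
235 [-14.1   1.5   5.1]
230 [-18.8   1.5   6.6]
225 [-23.6   1.5   8.1]
220 [-28.4   1.5   9.5]
80 [-162.1    1.7   51. ]
75 [-166.9    1.8   52.5]
70 [-171.7    1.8   54. ]
```

Call:
play_rows([
  [-1, -9, 0, 3, 0, 0, 0],
  [-1, -14, 0, 4.6, 0, 0, 0],
  [-1, -16, 0, 5, 0, 0, 0],
  [-1, -18, 0, 5.6, 0, 0, 0],
  [-1, -18, 0, 5.6, 0, 0, 0],
])

```text
clock: 7.6
position: [0.4966, 0.196, 0.037]
ee_rot: [1.974, 2.134, -0.301]
force: [-0.5, 0.5, 0.5]
width: 0.005
```

Run:
```python
from h import *
st()
```

```text
t 7.6 slide xyz [-98.4 230.8  37. ] F [-0.5  0.5  0.5] w 0.005 rot [-0.002  0.3   -0.002]
```

Call:
play_rows([
  [-1, -2, 0, 0.6, 0, 0, 0],
  [-1, -4, 0, 1.2, 0, 0, 0],
  [-1, -5, 0, 1.5, 0, 0, 0],
])

```text
clock: 7.9
position: [0.497, 0.1906, 0.037]
ee_rot: [1.974, 2.134, -0.301]
force: [-0.8, 0.2, 0.2]
width: 0.0
```

Call:
play_rows([
  [-1, -1, 0, 0.3, 0, 0, 0],
  [-1, -2, 0, 0.6, 0, 0, 0],
  [-1, -3, 0, 0.9, 0, 0, 0],
])

```text
clock: 8.2
position: [0.4972, 0.1874, 0.037]
ee_rot: [1.974, 2.134, -0.301]
force: [0.4, 0.1, -0.4]
width: 0.005
```

Call:
play_rows([
  [-1, -1, 0, 0.3, 0, 0, 0],
  [-1, -2, 0, 0.6, 0, 0, 0],
  [-1, -3, 0, 0.9, 0, 0, 0],
])

```text
clock: 8.5
position: [0.4975, 0.1844, 0.037]
ee_rot: [1.974, 2.134, -0.3]
force: [-0.3, 1.9, -0.7]
width: 0.002
```

Run:
```python
from h import *
st()
```

```text
t 8.5 slide xyz [-98.4 219.2  37. ] F [-0.3  1.9 -0.7] w 0.002 rot [-0.002  0.3   -0.002]
```

Call:
play_rows([
  [-1, -1, 0, 0.3, 0, 0, 0],
  [-1, -1, 0, 0.3, 0, 0, 0],
])

```text
clock: 8.7
position: [0.4975, 0.1842, 0.037]
ee_rot: [1.974, 2.135, -0.299]
force: [-0.8, 3.4, 0.7]
width: 0.005
```

Call:
play_rows([
  [-1, -1, 0, 0.3, 0, 0, 0],
  [-1, -1, 0, 0.3, 0, 0, 0],
])

```text
clock: 8.9
position: [0.4976, 0.1841, 0.037]
ee_rot: [1.974, 2.137, -0.298]
force: [-0.8, 4.6, 0.7]
width: 0.006
```

Call:
play_rows([
  [-1, -3, 0, 0.9, 0, 0, 0],
  [-1, -6, 0, 1.9, 0, 0, 0],
  [-1, -9, 0, 2.8, 0, 0, 0],
  [-1, -13, 0, 4, 0, 0, 0],
  [-1, -19, 0, 5.9, 0, 0, 0],
  [-1, -27, 0, 8.4, 0, 0, 0],
  [-1, -36, 0, 11.2, 0, 0, 0],
  [-1, -45, 0, 14, 0, 0, 0],
  [-1, -54, 0, 16.7, 0, 0, 0],
  [-1, -62, 0, 19.2, 0, 0, 0],
])

```text
clock: 9.9
position: [0.5026, 0.1212, 0.0369]
ee_rot: [1.973, 2.139, -0.294]
force: [-3.0, 9.2, 2.4]
width: 0.001
```

Run:
```python
from h import *
s=st()
for y in (150,110,80,75,72,70,69): print(y,rel(S(-98,y,37),Rtl(.3),s))
```

```text
t 9.9 slide xyz [-98.3 155.8  36.9] F [-3.   9.2  2.4] w 0.001 rot [-0.     0.295  0.001]
150 (array([-5.6,  0.3,  1.6]), array([-0.   , -0.005,  0.001]))
110 (array([-43.8,   0.3,  13.2]), array([-0.   , -0.005,  0.001]))
80 (array([-72.5,   0.2,  22. ]), array([-0.   , -0.005,  0.001]))
75 (array([-77.3,   0.2,  23.4]), array([-0.   , -0.005,  0.001]))
72 (array([-80.2,   0.2,  24.3]), array([-0.   , -0.005,  0.001]))
70 (array([-82.1,   0.2,  24.9]), array([-0.   , -0.005,  0.001]))
69 (array([-83. ,   0.2,  25.2]), array([-0.   , -0.005,  0.001]))
```

Call:
play_rows([
  [-1, -9, 0, 2.7, 0, 0, 0],
  [-1, -18, 0, 5.4, 0, 0, 0],
  [-1, -27, 0, 8.1, 0, 0, 0],
  [-1, -36, 0, 10.8, 0, 0, 0],
  [-1, -45, 0, 13.6, 0, 0, 0],
  [-1, -54, 0, 16.3, 0, 0, 0],
  [-1, -61, 0, 18.4, 0, 0, 0],
  [-1, -66, 0, 20, 0, 0, 0],
  [-1, -70, 0, 21.2, 0, 0, 0],
  [-1, -72, 0, 21.8, 0, 0, 0],
])

```text
clock: 10.9
position: [0.5086, 0.0461, 0.0371]
ee_rot: [1.973, 2.14, -0.294]
force: [-1.6, 3.4, -0.8]
width: 0.004
```

Run:
```python
from h import *
s=st()
for y in (75,72,70,69): print(y,rel(S(-98,y,37),Rtl(.3),s))
```

```text
t 10.9 slide xyz [-98.3  80.4  37.1] F [-1.6  3.4 -0.8] w 0.004 rot [-0.     0.295  0.002]
75 (array([-5.2,  0.3,  1.6]), array([-0.   , -0.005,  0.002]))
72 (array([-8. ,  0.3,  2.5]), array([-0.   , -0.005,  0.002]))
70 (array([-10. ,   0.3,   3.1]), array([-0.   , -0.005,  0.002]))
69 (array([-10.9,   0.3,   3.4]), array([-0.   , -0.005,  0.002]))
```

Call:
play_rows([
  [-1, -1.5, 0, 0.5, 0, 0, 0],
  [-1, -3, 0, 0.9, 0, 0, 0],
  [-1, -4.5, 0, 1.4, 0, 0, 0],
  [-1, -6, 0, 1.8, 0, 0, 0],
  [-1, -7.5, 0, 2.3, 0, 0, 0],
  [-1, -8.5, 0, 2.6, 0, 0, 0],
  [-1, -8.5, 0, 2.6, 0, 0, 0],
])

```text
clock: 11.6
position: [0.5092, 0.0365, 0.0371]
ee_rot: [1.974, 2.139, -0.295]
force: [-0.7, 0.4, -0.5]
width: 0.003
```

Run:
```python
from h import *
st()
```

```text
t 11.6 slide xyz [-98.5  70.9  37.1] F [-0.7  0.4 -0.5] w 0.003 rot [-0.001  0.296  0.001]
```

Call:
play_rows([
  [-1, 15, 0, -4.5, 0, 0, 0],
  [-1, 40, 0, -12, 0, 0, 0],
  [-1, 60, 0, -60, 0, 0, 0],
  [-1, 80, 0, -105, 0, 0.1, 0],
  [-1, 110, 0, -125, 0, 0.2, 0],
  [-1, 150, 0, -130, 0, 0.3, 0],
  [-1, 195, 0, -135, 0, 0.3, 0],
  [-1, 235, 0, -140, 0, 0.3, 0],
])

```text
clock: 12.4
position: [0.4879, 0.3029, 0.1028]
ee_rot: [-2.13, -2.303, -0.005]
force: [1.4, 0.9, -0.1]
width: 0.006
```

Run:
```python
from h import *
s=st(); B=np.array([.521,.3505,0])
for z in (.09,.058,.045): print(z,rel(B+[0,0,z],Rt(),s))
p=arm.get_image("top"); W=cloud(p); d=W-O; L=np.stack([d@ex,d@ey,d[...,2]],-1)*1000
m=(abs(L[...,2]-50)<5)&(abs(L[...,0]+35)<90)&(abs(L[...,1])<110)
q=L[m]; print("carriage y pct",np.percentile(q[:,1],[.5,2,98,99.5]),"x",np.percentile(q[:,0],[1,99]))
p0=dict(np.load("top0.npz"));d=cloud(p0)-O; L=np.stack([d@ex,d@ey,d[...,2]],-1)*1000
m=(abs(L[...,2]-50)<5)&(abs(L[...,0]+35)<90)&(abs(L[...,1]-150)<110); q=L[m]; print("before",np.percentile(q[:,1],[.5,2,98,99.5]))
ps=arm.get_image("side")
cv2.imwrite("pics/g3.png",np.hstack([cv2.resize(p["img"][180:320,90:350],(400,215)),cv2.resize(ps["img"][150:350,220:420],(400,400))[:215*1]]) if 0 else np.hstack([p["img"][150:350,90:400],ps["img"][150:350,200:420]]))
```

```text
t 12.4 slide xyz [-98.6 338.1 102.8] F [ 1.4  0.9 -0.1] w 0.006 rot [-0.001 -0.005 -0.002]
0.09 (array([44.8, 36.7, 13. ]), array([-0.001, -0.005, -0.002]))
0.058 (array([44.6, 36.7, 45. ]), array([-0.001, -0.005, -0.002]))
0.045 (array([44.6, 36.7, 58. ]), array([-0.001, -0.005, -0.002]))
carriage y pct [-58.53345128 -57.19697408  59.21059271  60.51455479] x [-114.17608849   41.71773859]
before [ 90.37192632  91.72154606 207.98146968 209.54441116]
```

View pics/g3.png

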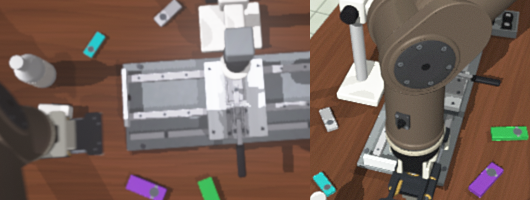

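Run:
```python
from h import *
for n in("top","side"):
    p=dict(np.load(n+"0.npz")); W=cloud(p); b=(101,204,46,30) if n=="top" else (196,339,37,67)
    q=W[b[1]:b[1]+b[3],b[0]:b[0]+b[2]].reshape(-1,3); q=q[q[:,2]>.04]; print(n,np.nanpercentile(q,[2,50,98],axis=0).round(3).tolist())
```

```text
top [[0.603, 0.356, 0.044], [0.624, 0.372, 0.102], [0.652, 0.399, 0.152]]
side [[0.601, 0.368, 0.042], [0.619, 0.395, 0.1], [0.647, 0.412, 0.152]]
```

Call:
play_rows([
  [-1, 44, 35, 5, 0, 0, 0],
  [-1, 44, 35, 20, 0, 0, 0],
  [-1, 44, 35, 38, 0, 0, 0],
  [-1, 44, 35, 47, 0, 0, 0],
  [-1, 44, 35, 51, 0, 0, 0],
  [-1, 44, 35, 54, 0, 0, 0],
  [-1, 44, 35, 57, 0, 0, 0],
  [-1, 44, 35, 57, 0, 0, 0],
])

```text
clock: 13.3
position: [0.5158, 0.3563, 0.0463]
ee_rot: [-2.117, -2.311, -0.006]
force: [-4.0, -0.9, 9.0]
width: 0.001
```

Run:
```python
from h import *
s=st(); print(s["position"])
```

```text
t 13.3 slide xyz [-66.6 389.1  46.3] F [-4.  -0.9  9. ] w 0.001 rot [-0.003 -0.008  0.008]
[0.51581245 0.35625498 0.04633054]
```

Call:
play_rows([
  [-1, 0, 0, 2, 0, 0, 0],
  [-1, 0, 0, 3, 0, 0, 0],
  [-1, 0, 0, 3, 0, 0, 0],
])

```text
clock: 13.6
position: [0.5159, 0.3563, 0.046]
ee_rot: [-2.117, -2.31, -0.008]
force: [-8.6, -4.8, 21.9]
width: 0.005
```

Run:
```python
from h import *
s=st(); print(s["position"])
```

```text
t 13.6 slide xyz [-66.5 389.1  46. ] F [-8.6 -4.8 21.9] w 0.005 rot [-0.002 -0.009  0.008]
[0.51587733 0.35629319 0.04601246]
```

Call:
play_rows([
  [-1, 0, 0, -15, 0, 0, 0],
  [-1, 0, -15, -50, 0, 0, 0],
  [-1, -40, -31, -75, 0, 0, 0],
  [-1, -85, -31, -75, 0, -0.1, 0],
  [-1, -130, -31, -75, 0, -0.2, 0],
  [-1, -175, -31, -75, 0, -0.3, 0],
  [-1, -220, -31, -75, 0, -0.3, 0],
  [-1, -260, -31, -75, 0, -0.3, 0],
  [-1, -275, -31, -75, 0, -0.3, 0],
  [-1, -275, -31, -75, 0, -0.3, 0],
])

```text
clock: 14.6
position: [0.5094, 0.076, 0.1193]
ee_rot: [1.973, 2.144, -0.29]
force: [-0.3, 0.4, 0.3]
width: 0.008
```

Run:
```python
from h import *
s=st()
for P in [(-98,110,60),(-98,110,37),(-98,80,37),(-98,73,37)]: print(P,rel(S(*P),Rtl(.3),s))
```

```text
t 14.6 slide xyz [-95.1 110.2 119.3] F [-0.3  0.4  0.3] w 0.008 rot [-0.     0.291  0.003]
(-98, 110, 60) (array([16.9, -2.8, 56.9]), array([ 0.   , -0.009,  0.003]))
(-98, 110, 37) (array([23.5, -2.8, 78.9]), array([ 0.   , -0.009,  0.003]))
(-98, 80, 37) (array([-5.2, -2.9, 87.5]), array([ 0.   , -0.009,  0.003]))
(-98, 73, 37) (array([-11.9,  -2.9,  89.5]), array([ 0.   , -0.009,  0.003]))
```

Call:
play_rows([
  [-1, 10, -3, 35, 0, -0.009, 0],
  [-1, 20, -3, 66, 0, -0.009, 0],
  [-1, 23.5, -3, 79, 0, -0.009, 0],
  [-1, 23.5, -3, 79, 0, -0.009, 0],
  [-1, 8, -3, 83.5, 0, -0.009, 0],
  [-1, -5, -3, 87.5, 0, -0.009, 0],
  [-1, -9, -3, 88.6, 0, -0.009, 0],
  [-1, -12, -3, 89.5, 0, -0.009, 0],
  [-1, -12, -3, 89.5, 0, -0.009, 0],
])

```text
clock: 15.5
position: [0.5097, 0.0382, 0.0375]
ee_rot: [1.97, 2.137, -0.297]
force: [-0.7, 0.7, 0.3]
width: 0.005
```

Run:
```python
from h import *
st()
```

```text
t 15.5 slide xyz [-97.8  72.5  37.5] F [-0.7  0.7  0.3] w 0.005 rot [0.001 0.3   0.002]
```

Now I push out of the middle notch and onwards.

Call:
play_rows([
  [-1, -2, 0, 0.6, 0, 0, 0],
  [-1, -4, 0, 1.2, 0, 0, 0],
  [-1, -6, 0, 1.9, 0, 0, 0],
  [-1, -9, 0, 2.8, 0, 0, 0],
  [-1, -13, 0, 4, 0, 0, 0],
  [-1, -19, 0, 5.9, 0, 0, 0],
  [-1, -27, 0, 8.4, 0, 0, 0],
  [-1, -36, 0, 11.2, 0, 0, 0],
  [-1, -45, 0, 14, 0, 0, 0],
  [-1, -54, 0, 16.7, 0, 0, 0],
])

```text
clock: 16.5
position: [0.5144, -0.0158, 0.0374]
ee_rot: [1.968, 2.141, -0.294]
force: [-3.1, 10.2, 5.2]
width: 0.002
```

Call:
play_rows([
  [-1, -9, 0, 2.7, 0, 0, 0],
  [-1, -18, 0, 5.5, 0, 0, 0],
  [-1, -27, 0, 8.2, 0, 0, 0],
  [-1, -36, 0, 11, 0, 0, 0],
  [-1, -45, 0, 13.8, 0, 0, 0],
  [-1, -54, 0, 16.5, 0, 0, 0],
  [-1, -61, 0, 18.6, 0, 0, 0],
  [-1, -66, 0, 20.2, 0, 0, 0],
  [-1, -70, 0, 21.4, 0, 0, 0],
])

```text
clock: 17.4
position: [0.5201, -0.0877, 0.0374]
ee_rot: [1.968, 2.143, -0.294]
force: [-3.6, 5.0, 4.5]
width: 0.002
```

Run:
```python
from h import *
s=st()
for y in (-70,-75,-79,-81): print(y,rel(S(-98,y,37),Rtl(.3),s))
```

```text
t 17.4 slide xyz [-97.4 -53.9  37.4] F [-3.6  5.   4.5] w 0.002 rot [0.001 0.296 0.006]
-70 (array([-15.3,  -0.7,   5.1]), array([ 0.002, -0.004,  0.006]))
-75 (array([-20.1,  -0.7,   6.5]), array([ 0.002, -0.004,  0.006]))
-79 (array([-23.9,  -0.7,   7.7]), array([ 0.002, -0.004,  0.006]))
-81 (array([-25.8,  -0.7,   8.3]), array([ 0.002, -0.004,  0.006]))
```

Call:
play_rows([
  [-1, -7, 0, 2.2, 0, 0, 0],
  [-1, -12, 0, 3.8, 0, 0, 0],
  [-1, -15, 0, 5, 0, 0, 0],
  [-1, -17, 0, 5.6, 0, 0, 0],
  [-1, -18.5, 0, 6.1, 0, 0, 0],
  [-1, -20, 0, 6.5, 0, 0, 0],
  [-1, -21.5, 0, 7, 0, 0, 0],
  [-1, -23, 0, 7.4, 0, 0, 0],
  [-1, -24, 0, 7.7, 0, 0, 0],
  [-1, -24, 0, 7.7, 0, 0, 0],
])

```text
clock: 18.4
position: [0.5222, -0.1134, 0.037]
ee_rot: [1.968, 2.142, -0.294]
force: [0.3, -0.6, 0.8]
width: 0.005
```

Run:
```python
from h import *
st()
```

```text
t 18.4 slide xyz [-97.4 -79.6  37. ] F [ 0.3 -0.6  0.8] w 0.005 rot [0.001 0.297 0.005]
```

Force fell to zero, so the ball has dropped in. I back off, lift clear and go above the handle.

Call:
play_rows([
  [-1, 15, 0, -4.6, 0, 0, 0],
  [-1, 30, 0, -12, 0, 0, 0],
  [-1, 40, 0, -55, 0, 0, 0],
  [-1, 50, 0, -100, 0, 0.1, 0],
  [-1, 50, -25, -130, 0, 0.2, 0],
  [0, 30, -60, -130, 0, 0.297, 0],
  [0, 0, -70, -130, 0, 0.297, 0],
  [0, -28, -70, -125, 0, 0.297, 0],
  [0, -28, -70, -125, 0, 0.297, 0],
  [0, -28, -70, -125, 0, 0.297, 0],
])

```text
clock: 19.4
position: [0.4515, -0.11, 0.1646]
ee_rot: [-2.127, -2.311, -0.0]
force: [0.1, 0.3, 0.6]
width: 0.391
```

Run:
```python
from h import *
s=st(); print(rel(grip(-150,0,up=60),s=s),rel(grip(-150,0),s=s))
p=arm.get_image("top"); d=cloud(p)-O; L=np.stack([d@ex,d@ey,d[...,2]],-1)*1000
m=(abs(L[...,2]-50)<5)&(abs(L[...,0]+35)<90)&(abs(L[...,1]+150)<110); q=L[m]; print(np.percentile(q[:,1],[.5,2,98,99.5]))
ps=arm.get_image("side"); cv2.imwrite("pics/g4.png",np.hstack([p["img"][150:350,270:530],ps["img"][80:280,230:430]]))
```

```text
t 19.4 slide xyz [-167.6  -70.6  164.6] F [0.1 0.3 0.6] w 0.391 rot [-0.    -0.     0.004]
(array([-79.4,  -0.7,  33.6]), array([-0.   , -0.   ,  0.004])) (array([-79.4,  -0.6,  93.6]), array([-0.   , -0.   ,  0.004]))
[-209.03961791 -207.86963747  -90.92660014  -89.88549785]
```

View pics/g4.png

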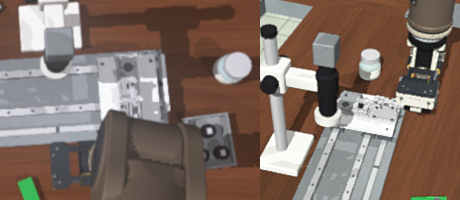

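Call:
play_rows([
  [0, -40, 0, 0, 0, 0, 0],
  [0, -79, 0, 20, 0, 0, 0],
  [0, -79, 0, 20, 0, 0, 0],
  [0, -79, -0.5, 50, 0, 0, 0],
  [0, -79, -0.5, 75, 0, 0, 0],
  [0, -79, -0.5, 90, 0, 0, 0],
  [0, -79, -0.5, 94, 0, 0, 0],
  [0, -79, -0.5, 94, 0, 0, 0],
], force=15)

```text
clock: 20.3
position: [0.4576, -0.186, 0.0698]
ee_rot: [-2.12, -2.314, 0.001]
force: [0.4, -0.4, 1.2]
width: 0.501
```

Call:
play_rows([
  [-1, 0, 0, 0, 0, 0, 0],
  [-1, 0, 0, 0, 0, 0, 0],
  [-1, 0, 0, 0, 0, 0, 0],
  [-1, 0, 0, 0, 0, 0, 0],
  [-1, 0, 0, 0, 0, 0, 0],
], force=15)

```text
clock: 20.8
position: [0.4583, -0.188, 0.0704]
ee_rot: [2.124, 2.314, -0.002]
force: [-0.0, -6.4, -0.0]
width: 0.175
```

Run:
```python
from h import *
s=st(); y=(s["position"]-O)@ey*1000
for h in np.arange(.1,1.56,.1): print(round(h,2),rel(grip(y,h),s=s)[0])
print(rel(grip(y,1.45),s=s)[0])
```

```text
t 20.8 slide xyz [-167.1 -148.9   70.4] F [-0.  -6.4 -0. ] w 0.175 rot [-0.     0.001  0.006]
0.1 [-0.  -0.6 -7.1]
0.2 [ -0.    0.4 -13.5]
0.3 [ -0.    2.  -19.8]
0.4 [ -0.    4.2 -25.9]
0.5 [ -0.1   7.  -31.8]
0.6 [ -0.1  10.4 -37.3]
0.7 [ -0.1  14.3 -42.5]
0.8 [ -0.2  18.8 -47.2]
0.9 [ -0.2  23.6 -51.5]
1.0 [ -0.2  28.9 -55.3]
1.1 [ -0.3  34.5 -58.5]
1.2 [ -0.3  40.5 -61.2]
1.3 [ -0.4  46.6 -63.2]
1.4 [ -0.4  53.  -64.7]
1.5 [ -0.4  59.4 -65.5]
[ -0.4  56.2 -65.1]
```

Call:
play_rows([
  [-1, -0.5, -0.5, -5, 0, 0, 0],
  [-1, -0.5, 0, -10, 0, 0, 0],
  [-1, -0.5, 1.2, -16.5, 0, 0, 0],
  [-1, -0.5, 3, -23, 0, 0, 0],
  [-1, -0.5, 5.6, -29, 0, 0, 0],
  [-1, -0.5, 8.7, -34.6, 0, 0, 0],
  [-1, -0.5, 12.3, -40, 0, 0, 0],
  [-1, -0.5, 16.5, -45, 0, 0, 0],
  [-1, -0.5, 21, -49.4, 0, 0, 0],
  [-1, -0.5, 26, -53.4, 0, 0, 0],
])

```text
clock: 21.8
position: [0.4828, -0.1872, 0.124]
ee_rot: [-2.125, -2.313, 0.005]
force: [-1.5, -5.2, -4.5]
width: 0.173
```

Run:
```python
from h import *
s=st(); y=(s["position"]-O)@ey*1000
for h in np.arange(.9,1.61,.1): print(round(h,2),rel(grip(y,h),s=s)[0])
```

```text
t 21.8 slide xyz [-142.6 -150.1  124. ] F [-1.5 -5.2 -4.5] w 0.173 rot [-0.003  0.002  0.005]
0.9 [ 0.  -0.8  2.1]
1.0 [-0.   4.4 -1.7]
1.1 [-0.1 10.1 -4.9]
1.2 [-0.1 16.  -7.6]
1.3 [-0.1 22.1 -9.7]
1.4 [ -0.2  28.5 -11.1]
1.5 [ -0.2  34.9 -11.9]
1.6 [ -0.2  41.4 -12.1]
```

Call:
play_rows([
  [-1, 0, 4.4, -1.7, 0, 0, 0],
  [-1, 0, 10, -5, 0, 0, 0],
  [-1, 0, 16, -7.6, 0, 0, 0],
  [-1, 0, 22, -9.7, 0, 0, 0],
  [-1, 0, 27, -10.8, 0, 0, 0],
  [-1, 0, 31, -11.5, 0, 0, 0],
  [-1, 0, 34, -11.9, 0, 0, 0],
  [-1, 0, 35, -12, 0, 0, 0],
  [-1, 0, 35, -12, 0, 0, 0],
])

```text
clock: 22.7
position: [0.5166, -0.1846, 0.1361]
ee_rot: [-2.124, -2.311, 0.007]
force: [-3.8, -3.7, 1.7]
width: 0.171
```

Run:
```python
from h import *
s=st()
```

```text
t 22.7 slide xyz [-108.6 -150.2  136.1] F [-3.8 -3.7  1.7] w 0.171 rot [-0.005  0.002  0.005]
```

Call:
play_rows([
  [-1, 0, 2, 0, 0, 0, 0],
  [-1, 0, 3, 0, 0, 0, 0],
  [-1, 0, 3, 0, 0, 0, 0],
])

```text
clock: 23.0
position: [0.5186, -0.1845, 0.1363]
ee_rot: [-2.124, -2.31, 0.009]
force: [-3.8, -3.2, 2.5]
width: 0.173
```

Run:
```python
from h import *
s=st()
```

```text
t 23.0 slide xyz [-106.6 -150.2  136.3] F [-3.8 -3.2  2.5] w 0.173 rot [-0.007  0.001  0.005]
```

Call:
play_rows([
  [-1, 0, 2, 0, 0, 0, 0],
  [-1, 0, 4, 0, 0, 0, 0],
  [-1, 0, 4, 0, 0, 0, 0],
])

```text
clock: 23.3
position: [0.5215, -0.1842, 0.1364]
ee_rot: [-2.123, -2.309, 0.011]
force: [-5.8, -3.1, 2.6]
width: 0.17
```

Run:
```python
from h import *
s=st()
```

```text
t 23.3 slide xyz [-103.7 -150.2  136.4] F [-5.8 -3.1  2.6] w 0.17 rot [-0.009  0.001  0.004]
```

Call:
play_rows([
  [0, 0, 0, 0, 0, 0, 0],
  [0, 0, 0, 0, 0, 0, 0],
  [0, 0, 0, 0, 0, 0, 0],
  [0, 0, 0, -30, 0, 0, 0],
  [0, 0, 0, -70, 0, 0, 0],
  [0, 0, -40, -90, 0, 0, 0],
  [0, 0, -85, -90, 0, 0, 0],
  [0, 40, -125, -90, 0, 0, 0],
  [0, 80, -150, -90, 0, 0, 0],
  [0, 80, -150, -90, 0, 0, 0],
])

```text
clock: 24.3
position: [0.3623, -0.1133, 0.2275]
ee_rot: [-2.117, -2.31, 0.011]
force: [0.8, -0.6, -0.3]
width: 0.5
```

Run:
```python
from h import *
st(); p=arm.get_image("top"); ps=arm.get_image("side")
for n,im in(("top",p),("side",ps)):
    d=cloud(im)-O; L=np.stack([d@ex,d@ey,d[...,2]],-1)*1000
    m=(abs(L[...,1]+150)<14)&(L[...,0]>-150)&(L[...,0]<-85)&(L[...,2]>112)&(L[...,2]<200)&(im["img"].max(-1)<90); q=L[m]
    print(n,len(q)); 
    if len(q)>4: print(q.min(0),q.max(0),"fit x(z)",np.polyfit(q[:,2],q[:,0],1), np.median(q,0))
    m=(abs(L[...,2]-50)<5)&(abs(L[...,0]+35)<90)&(abs(L[...,1]+150)<110); print(np.percentile(L[m][:,1],[.5,2,98,99.5]))
a=cv2.resize(p["img"][190:310,350:470],(400,400),interpolation=2); b=cv2.resize(ps["img"][120:240,300:420],(400,400),interpolation=2); cv2.imwrite("pics/g5.png",np.hstack([a,b]))
```

```text
t 24.3 slide xyz [-256.8  -66.9  227.5] F [ 0.8 -0.6 -0.3] w 0.5 rot [-0.01  -0.001  0.008]
top 70
[-118.64746102 -154.29748876  126.46842318] [-102.58289227 -140.95968956  181.51892168] fit x(z) [ -0.15478333 -86.29776657] [-112.0356649  -144.09897947  174.82410169]
[-208.7990084  -207.40822464  -90.9359085   -89.75093202]
side 112
[-119.28341431 -153.36076452  117.27278207] [-102.56948408 -138.41721065  182.12900881] fit x(z) [ -0.11389875 -94.28895443] [-112.06440448 -143.09931919  155.70771735]
[-209.08313905 -206.93559648  -87.7139824   -86.63042165]
```

View pics/g5.png

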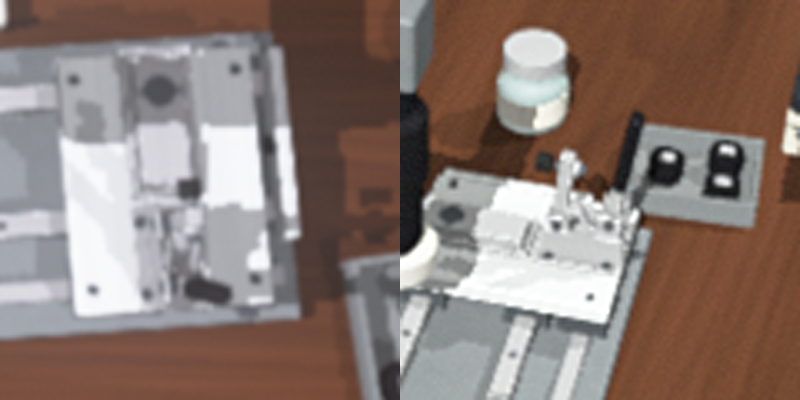

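The handle stands at about 1.43–1.45 with the arm upright, the section lies in its nest, and the carriage is at about -149.5. A light push with shut fingers from the robot side will confirm the stop.

Run:
```python
from h import *
s=st(); 
for P in [(-160,-148,228),(-160,-148,150),(-132,-148,150)]: print(P,rel(S(*P),s=s))
```

```text
t 24.4 slide xyz [-253.3  -69.8  228.2] F [ 0.6  0.6 -0.1] w 0.495 rot [-0.007  0.001  0.007]
(-160, -148, 228) (array([-78.8,  92.8,  -0.4]), array([-0.007,  0.001,  0.007]))
(-160, -148, 150) (array([-78.7,  93.3,  77.6]), array([-0.007,  0.001,  0.007]))
(-132, -148, 150) (array([-78.9, 121.3,  77.4]), array([-0.007,  0.001,  0.007]))
```

Call:
play_rows([
  [-1, -35, 40, 0, 0, 0, 0],
  [-1, -79, 65, 0, 0, 0, 0],
  [-1, -79, 88, 30, 0, 0, 0],
  [-1, -79, 93, 65, 0, 0, 0],
  [-1, -79, 93, 78, 0, 0, 0],
  [-1, -79, 100, 78, 0, 0, 0],
  [-1, -79, 110, 78, 0, 0, 0],
  [-1, -79, 118, 78, 0, 0, 0],
  [-1, -79, 121, 78, 0, 0, 0],
  [-1, -79, 121, 78, 0, 0, 0],
])

```text
clock: 25.4
position: [0.4934, -0.1847, 0.1501]
ee_rot: [-2.121, -2.313, 0.009]
force: [0.1, 0.3, 0.3]
width: 0.008
```

Call:
play_rows([
  [-1, 0, 2, 0, 0, 0, 0],
  [-1, 0, 4, 0, 0, 0, 0],
  [-1, 0, 4, 0, 0, 0, 0],
])

```text
clock: 25.7
position: [0.4942, -0.1847, 0.15]
ee_rot: [-2.12, -2.308, 0.014]
force: [-12.0, -1.1, 8.3]
width: 0.006
```

Call:
play_rows([
  [-1, 0, 2, 0, 0, 0, 0],
  [-1, 0, 3, 0, 0, 0, 0],
  [-1, 0, 3, 0, 0, 0, 0],
])

```text
clock: 26.0
position: [0.4941, -0.1847, 0.15]
ee_rot: [-2.118, -2.304, 0.018]
force: [-12.5, 1.0, 7.9]
width: 0.003
```

Run:
```python
from h import *
s=st()
```

```text
t 26.0 slide xyz [-131.1 -148.5  150. ] F [-12.5   1.    7.9] w 0.003 rot [-0.017 -0.001  0.004]
```

12 N with no movement means the handle is on its stop. I retreat and check once more.

Call:
play_rows([
  [-1, 0, -30, 0, 0, 0, 0],
  [-1, 0, -70, -30, 0, 0, 0],
  [-1, 0, -110, -60, 0, 0, 0],
  [-1, 50, -125, -75, 0, 0, 0],
  [-1, 90, -125, -75, 0, 0, 0],
  [-1, 90, -125, -75, 0, 0, 0],
])

```text
clock: 26.6
position: [0.3631, -0.1009, 0.2284]
ee_rot: [-2.113, -2.311, 0.013]
force: [0.4, 0.1, -0.3]
width: 0.006
```

Run:
```python
from h import *
st(); p=arm.get_image("top"); ps=arm.get_image("side"); p0={"top":dict(np.load("top0.npz")),"side":dict(np.load("side0.npz"))}
for n,im in(("top",p),("side",ps)):
    d=cloud(im)-O; L=np.stack([d@ex,d@ey,d[...,2]],-1)*1000
    m=(abs(L[...,1]+150)<14)&(L[...,0]>-150)&(L[...,0]<-85)&(L[...,2]>112)&(L[...,2]<200)&(im["img"].max(-1)<90); q=L[m]
    if len(q)>4: print(n,"handle slope",np.polyfit(q[:,2],q[:,0],1)[0],q[:,2].max())
    m=(abs(L[...,2]-50)<5)&(abs(L[...,0]+35)<90)&(abs(L[...,1]+150)<110); print(np.percentile(L[m][:,1],[.5,2,98,99.5]))
    for q in("bottle","jar","tray","section"): print(q,[(np.array(r["box"])*[640,480,640,480]).round().tolist() for r in arm.look_for(im,q)[:2]])
cv2.imwrite("pics/g6.png",np.hstack([cv2.resize(p["img"],(400,300)),cv2.resize(ps["img"][80:380,180:580],(400,300))]))
```

```text
t 26.6 slide xyz [-255.   -54.6  228.4] F [ 0.4  0.1 -0.3] w 0.006 rot [-0.013 -0.002  0.01 ]
top handle slope -0.1584511978099271 183.13549915103022
[-208.97209275 -207.50123513  -90.69658046  -89.6320419 ]
bottle [[100.0, 204.0, 47.0, 33.0]]
jar [[482.0, 203.0, 36.0, 28.0]]
tray [[455.0, 263.0, 52.0, 58.0]]
section [[291.0, 328.0, 23.0, 41.0], [216.0, 329.0, 44.0, 22.0]]
side handle slope -0.116525061355386 182.29706417036175
[-209.2157958  -207.22361331  -88.12941542  -86.7103789 ]
bottle [[193.0, 341.0, 39.0, 65.0], [332.0, 129.0, 17.0, 33.0]]
jar [[329.0, 131.0, 20.0, 34.0]]
tray [[369.0, 159.0, 42.0, 28.0], [356.0, 157.0, 14.0, 34.0]]
section [[380.0, 277.0, 36.0, 12.0], [355.0, 314.0, 39.0, 31.0]]
```

View pics/g6.png

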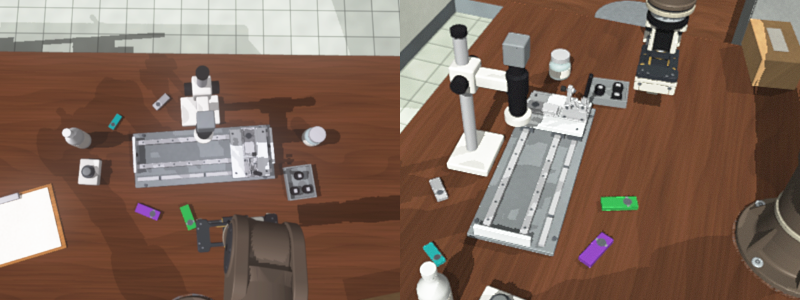

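Everything stands as asked, and the robot touches nothing.

```bash
python3 -c "
from cell import arm
print(arm.sign_off())"
```

```text
the job is handed in; nothing more can be done
None
```

The job is done in the order asked and was handed in at about 27 s of the 67 s allowed; the hand-in itself gives no verdict.

- **Clamping:** I swung the handle down past centre onto its stop. The picture showed it level, with the clamp arm on the section.
- **Microscope station:** I pushed the carriage until the push force dropped to zero, which I took as the click. The top camera put it about 1 mm off station, which is within the 2 mm calibration.
- **Picture:** I pressed the shutter button to its hard stop, 6 mm down. It did not move further at 22 N, but I landed about 7 mm off its centre.
- **Last station:** I pushed on until the force again fell to zero. The top camera reads the carriage at about -149.4 mm; the side camera reads it 1 to 2 mm further from the station.
- **Opening:** I swung the clamp open and pressed the handle with 12 N. It did not move, so it is on its stop at about 1.45 rad.

**Last checks:** The section was lying in its nest in the close crop taken just before the last handle push. In the final check the network's top two finds were the green and purple look-alikes in both views, so it did not confirm the section. The bottle, jar and tray were in their original places to within a few pixels of detection noise.

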